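# Hang up the wheel guard and hold the belt grinder's tension slide at its mark

### The job

I am about to slip a new belt on the bench belt grinder. Hang the loose green wheel guard by its bow handle on the hook of the stand and let go of it; then pull the spring-loaded tension slide by its black ball handle until the yellow pointer is level with the red mark, and keep hold of it there so that it cannot spring back: your program finishes while still holding it. Leave the other things on the bench where they are.

Things in the scene. Friction and masses are not known exactly. Their poses are not given: they have to be found in the camera images.
- guard: The drive wheel's guard, standing loose on the bench: green folded sheet-steel box, 62 mm deep (its x), 140 mm wide (its y), 130 mm high, 3 mm walls, open at the back (+x) and underneath, about 0.4 kg; on top, over its balance point, a bow handle of 12 mm square steel bar. Origin: centre of its underside, z up. Its front (-x) is the closed face with black slots.
- guard_bar (a point): Middle of the guard's handle bar: 12 mm square bar along the guard's y, 185 mm above the underside and 12 mm towards the front (-x) from its centre, legs at y = -56 and +56 mm; 49 mm free under it down to the guard's top. Axes as the guard's. The hook takes the middle of the bar: grip the bar about 30 mm to one side of it, closing along the guard's x.
- hook_stand: Fixed steel stand: foot 84 mm across, post 18 mm thick, and at 230 mm height a flat-bar hook arm (16 mm wide, 10 mm thick) pointing along the stand's -x (roughly to the robot): level to 100 mm out, then rising at 45 degrees to its tip, 121 mm out (lip top 254 mm up). Nothing stands above it. Origin: centre of the foot on the bench, z up.
- hook_seat (a point): Place on the hook arm where the handle bar is to hang: at mid-thickness, 80 mm out from the post, 230 mm above the bench. Axes as the stand's: -x points out along the arm to the lip. A bar lying there across the arm (along the stand's y) has its axis 11 mm above this point.
- grinder: Fixed grey belt grinder, base 400 (its y) x 185 mm, without belt and guard. Side -x, with the wheels, faces the robot: black 120 mm drive wheel at the -y end (motor behind it, 202 mm high), 70 mm aluminium idler at the +y end on the tension slide, steel platen between (174 mm high), dark square tension tube behind the platen. Origin: on the bench under the machine, z up.
- tension_travel (a joint): Travel of the spring-loaded tension slide (m): 0 = at rest, where the spring keeps it; grows as handle and idler are pulled along the grinder's -y, towards the drive wheel, to a stop at 0.07. The spring pushes back with 8 N at 0, rising by 1.3 N per 10 mm (12 to 15 N at the mark), and drives the slide home when let go. There is no catch.
- tension_slide: The spring-loaded tension slide: steel bar in the tension tube with the idler wheel at its +y end, and on top its handle, a black ball 32 mm across on an 11 mm steel stem. Origin and axes: the grinder's as long as the slide is at rest; moves along the grinder's -y when pulled.
- ball_center (a point): Centre of the black ball handle (32 mm across) on top of the tension slide, 236 mm above the bench; nothing stands above 202 mm around it. Take it from above.
- pointer_tip (a point): Tip of the yellow pointer (5 mm wide) that sticks out of the handle's foot to the grinder's +x side, 25 mm from the stem's axis; it moves with the handle. Axes as the grinder's.
- mark (a point): The mark: thin upright fin (5 mm wide) of the red clip on the scale bar behind the tension tube, 30 to 55 mm from the resting pointer along the grinder's -y. Axes as the grinder's. Pointer and mark are level when both have the same y in the grinder's frame: the pointer's tip then faces the fin's front, 4 mm away.
- mark_clip: The red clip itself, 16 mm wide at its foot and 46 mm high, fixed; origin at its underside, 139 mm above the bench. Axes as the grinder's.
- oil_bottle: Bystander: amber bottle, 60 mm across, 170 mm high. Origin: its underside.
- wrench: Bystander: steel wrench, 180 mm long, lying. Origin: its underside.
- spare_wheel: Bystander: grey spare contact wheel lying flat, 120 mm across, 50 mm high. Origin: its underside.
- whetstone: Bystander: brown whetstone on a black holder, 240 x 85 mm, 52 mm high. Origin: its underside.
- knife: Bystander: kitchen knife lying flat, about 310 mm long, pale wooden handle. Origin: its underside.
- mug: Bystander: blue mug, 76 mm across, 85 mm high. Origin: its underside.
- paste_tin: Bystander: flat round yellow tin, 70 mm across, 28 mm high. Origin: its underside.

How it is judged:
On the way, in this order (a step that is already met when the one before it is completed fails the run):
1. the guard hangs by its handle bar on the hook, let go and not swinging about (contact force between guard and hook_stand above 1.5 N and x of guard_bar in the frame of hook_seat between -0.03 and 0.06 m and y of guard_bar in the frame of hook_seat between -0.045 and 0.045 m and z of guard_bar in the frame of hook_seat between 0 and 0.025 m and height (world z) of guard above 0.02 m and angle between guard's own z axis and vertical below 0.5 rad and contact force between guard and the arm below 0.1 N and linear speed of guard below 0.2 m/s), for 0.3 s.
2. the tension slide is held by its ball handle with the pointer level with the mark (y of pointer_tip in the frame of mark between -0.005 and 0.005 m and velocity of joint tension_travel between -0.02 and 0.02 m/s and contact force between any of handle_ball, handle_stem and the fingers above 4 N), for 0.3 s.
At the end, for the whole second after the job is handed in: Guard hanging quietly (under 0.2 m/s) by its handle on the hook arm (bar within 45 mm of its middle, underside over 20 mm up, tilt under 29 degrees), untouched by the arm; fingers holding the ball handle (over 4 N), pointer standing still within 5 mm of the mark along the slide (all of step 1 and all of step 2); the arm keeps its last pose, push and grip.
It fails at once if a bystander is moved by more than 30 mm (distance of any of oil_bottle, wrench, spare_wheel, whetstone, knife, mug, paste_tin from where it was at the start of the episode above 0.03 m).
It also fails if it takes over 58 s, if anything falls off the work surface, if the arm or the gripper's body presses on something with over 40 N, if the wrist force passes 120 N, or if a joint passes its speed limit or range.

### The arm

A 6-joint arm with a two-finger parallel gripper is mounted at the origin on the work surface. World frame = base frame: x ahead of the robot, y to its left, z up, the work surface at z = 0. Lengths are in m, angles in rad, forces in N, time in s.
With the tool pointing down it reaches from about 0.3 to 0.775 m from the base axis. Payload 14.6 kg.
Tool frame: the origin (TCP) lies at the very end of the fingers, on their centre line; the grasp point (between the pads) lies 19 mm behind it; z points along the fingers, y is the line along which they close (so a half turn about z gives the same grasp; the last joint's range is limited). The gripper opens to 94 mm and grips with 3 to 60 N. Pads are 16 mm wide; open, the fingers measure 119 mm over their backs; the gripper's body (75 mm by 177 mm) begins 78 mm behind the grasp point.
Start: joints at [1.272, 0.3, 1.521, -0, 1.321, -0.067], TCP at [0.126, 0.535, 0.205] pointing down, gripper open.
Joint ranges: [-3.03, 3.03], [-0.79, 2.21], [0.23, 2.52], [-1.04, 4.18], [0, 3.07], [-2.55, 2.55]. Speed limits (rad/s): [2.22, 2.22, 2.57, 3.14, 3.14, 3.14].

### API

Orientations are given as [roll, pitch, yaw] about the fixed x, y, z axes, in that order (R = Rz(yaw) Ry(pitch) Rx(roll)).
In Python, from station import ctrl, cams gives the robot as it stands. The module is installed in compiled form; this text tells all that it offers.
- The arm moves only by the tool arm_command, never from a script. Its argument "plan" is a list that holds one entry, the list of rows, each a list of 7 numbers: the shift along the tool's x, y, z in shares of 100 cm (1.0 is 100 cm), then the turn, a rotation vector about the tool's x, y, z in normalised numbers (1 is pi rad), then the closure, from -1 (fully open) to 1 (shut). A call has 1 to 12 rows; each row is the pose to reach, as a shift and turn from the pose commanded when the call began, along the tool's axes at that moment; what a row does not reach only later rows make up. A row lasts 1/10 s, in which the tool goes at most 50 mm and 8.59 degrees, less where a joint would pass 70% of its speed; a pose out of reach is approached as far as the arm can. A call with a gripper value outside its range is refused whole. The fingers move at their own pace and stop on an object; "squeeze" is the grip in N (left out, the last holds). Time passes only in rows, so rows that repeat a pose let the fingers close. It gives the time, the measured TCP pose, the force, the opening and the grip force at its end, in the units of the state.
- ctrl.get_obs(): the state, without advancing time (a new reading comes with each control period).
- cams.camera(name): name is "side" or "top"; returns (picture, depth): 384x512x3 uint8, blue, green, red; 384x512 float32, m along the optical axis (not along the pixel's ray), 0 where there is no reading.
- cams.camera_info(name): a dict with "fx", "fy", "cx", "cy" (pixels), "dist_coeffs" ([k1, k2, p1, p2, k3] as OpenCV has them; the pictures are not rectified), "world_to_cam" (4x4, takes a point from world to camera coordinates). Camera axes: x right, y down, z forward; pixel columns grow to the right and rows downward; lengths in m; the calibration is good to about 2 mm. A picture is of the moment at which its call begins. camera_info takes no time and is no camera call.
- ctrl.hand_in(): hands the job in; it is judged then, once.
The state is a dict: "time_s": time; "qpos": joint angles; "joint_vel": joint speeds; "tau": joint torques, N m; "ee_pos": TCP position; "eef_rot": TCP orientation; "force": force on the tool from outside, world axes, zero at the start; "moment": the same for the moment, N m; "grip_width": finger opening in m; "grip_force": force on a finger pad.
Only numpy, scipy, OpenCV 4.12 (cv2) and the standard library are available. Lean on these libraries where they do the work, as an engineer would, in place of code of your own. Each camera call takes 0.05 s, during which the arm holds its last target. There are 200 camera calls.

## Working session

There is one attempt and no reset: what is moved stays moved. The work goes in short steps, Python scripts to look and compute and a tool call to move; the robot and the scene stay as the last step left them, time stands still between calls to the robot, and variables do not carry over. Pictures are saved under pics/ and viewed, at most 10 in all, crops included, and the job is handed in when it is done.

Besides the shell and the picture viewer there is one more tool, called by a JSON object that holds its "fn" and its "kwargs", one argument or row to a line. arm_command: Moves the arm, as the interface text tells. Its arguments: {"type":"object","properties":{"plan":{"type":"array"},"squeeze":{"type":"number"}},"required":["plan"]}

```bash
mkdir -p pics; cat > h.py <<'E'
import numpy as np, cv2
from scipy.spatial.transform import Rotation as R
from station import ctrl, cams
def world(name, depth=None, pic=None):
    """HxWx3 world points from a depth image"""
    i=cams.camera_info(name)
    K=np.array([[i['fx'],0,i['cx']],[0,i['fy'],i['cy']],[0,0,1.]])
    h,w=depth.shape
    u,v=np.meshgrid(np.arange(w),np.arange(h))
    p=cv2.undistortPoints(np.stack([u,v],-1).reshape(-1,1,2).astype(np.float32),K,np.array(i['dist_coeffs'],float)).reshape(h,w,2)
    c=np.concatenate([p*depth[...,None],depth[...,None]],-1)
    T=np.linalg.inv(np.array(i['world_to_cam']))
    W=c@T[:3,:3].T+T[:3,3]
    W[depth<=0]=np.nan
    return W
def shot(name,tag=None):
    p,d=cams.camera(name)
    if tag: cv2.imwrite(f'pics/{tag}.png',p)
    return p,d,world(name,d)
def state():
    o=ctrl.get_obs(); return o
E
python3 - <<'E'
from h import *
for n in('side','top'):
    p,d,W=shot(n,n+'0'); np.savez(n+'0.npz',p=p,d=d,W=W)
    i=cams.camera_info(n); print(n,np.linalg.inv(np.array(i['world_to_cam']))[:3].round(3).tolist(),i['fx'])
o=ctrl.get_obs(); print(o)
E
```

```text
side [[-0.908, -0.295, 0.297, 0.126], [-0.419, 0.66, -0.623, 0.932], [-0.012, -0.69, -0.723, 1.169]] 438.1804899385595
top [[0.028, -0.982, 0.189, 0.327], [-1.0, -0.028, 0.003, 0.054], [0.003, -0.189, -0.982, 1.282]] 383.8790214522903
{'time_s': 0.1, 'qpos': array([ 1.27240904e+00,  3.00357435e-01,  1.52149586e+00,  1.85381948e-06,
        1.32070071e+00, -6.65995706e-02]), 'joint_vel': array([ 0.00049126,  0.00142141, -0.00312   , -0.00151089,  0.00059573,
        0.00011172]), 'tau': array([ 3.60776845e-03, -5.32643402e+01, -3.53289235e+01,  7.10548251e-02,
        2.33801227e-02, -1.57870609e-04]), 'ee_pos': array([0.12628046, 0.53507484, 0.20498473]), 'eef_rot': array([-3.14063355e+00, -6.57701229e-05,  2.90980445e+00]), 'force': array([ 0.53084681, -0.12124617,  0.01287865]), 'moment': array([ 0.00412405, -0.04191794,  0.02089864]), 'grip_force': 0.0, 'grip_width': 0.09377612733470769}
```

View pics/top0.png

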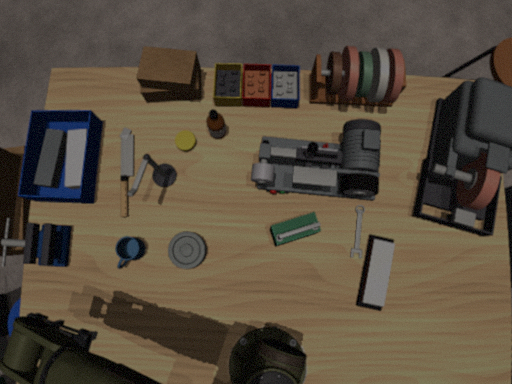

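View pics/side0.png

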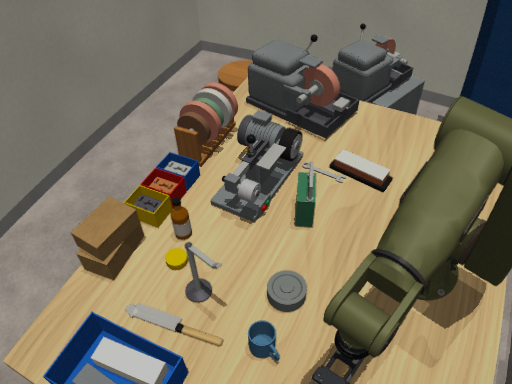

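The top view shows the guard at about (296,229), the stand's foot at (165,175) with its arm from (147,157) to (133,193), and the grinder around (320,165). The side view shows the same: guard at (305,200), stand at (198,270), ball near (250,140). I'll zoom in on the details.

```bash
python3 - <<'E'
from h import *
t=np.load('top0.npz')['p']; s=np.load('side0.npz')['p']
z=lambda p,x,y,w,h,f:cv2.convertScaleAbs(cv2.resize(p[y:y+h,x:x+w],None,fx=f,fy=f,interpolation=cv2.INTER_CUBIC),alpha=1.6)
a=z(t,245,110,145,140,2.7); b=z(s,210,110,145,140,2.7)
c=z(t,115,140,145,70,2.7); d=z(s,170,235,145,70,2.7)
cv2.imwrite('pics/zoom.png',np.vstack([np.hstack([a,b]),np.hstack([c,d])]))
E
```

```text
(no output)
```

View pics/zoom.png

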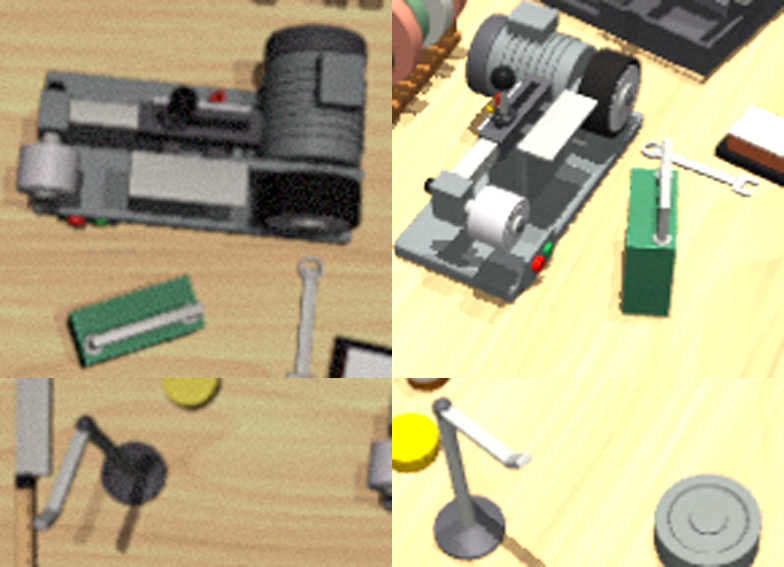

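The zoom shows the ball at top pixel (312,148), the red fin at (325,146), and the yellow pointer at side pixel (246,150). The bar, the arm and the post are all clearly visible. Next I'll measure them from depth.

```bash
python3 - <<'E'
from h import *
np.set_printoptions(precision=4,suppress=True)
T=np.load('top0.npz'); S=np.load('side0.npz')
def axis(P):
    c=np.median(P,0); _,s,v=np.linalg.svd(P[:,:2]-P[:,:2].mean(0),full_matrices=False); d=v[0]; t=(P[:,:2]-P[:,:2].mean(0))@d
    return P.mean(0),d,np.degrees(np.arctan2(d[1],d[0])),t.min(),t.max(),P[:,:2].mean(0)+d*(t.min()+t.max())/2
def box(A,x0,y0,x1,y1):
    W=A['W'][y0:y1,x0:x1].reshape(-1,3); C=A['p'][y0:y1,x0:x1].reshape(-1,3).astype(int); return W,C
for n,A,gb,hb in(('top',T,(262,205,330,250),(115,140,185,215)),('side',S,(285,155,325,235),(170,235,230,310))):
    W,C=box(A,*gb); m=(W[:,2]>.178)&(W[:,2]<.21); print(n,'bar',m.sum(),axis(W[m]))
    m=(W[:,2]>.12)&(W[:,2]<.145); print(n,'gtop',m.sum(),axis(W[m])) 
    W,C=box(A,*hb); m=(W[:,2]>.218)&(W[:,2]<.265); print(n,'arm',m.sum(),axis(W[m]),np.percentile(W[m][:,2],[5,50,95]))
    Q=W[m]; print('  arm pts lowest/hi x',Q[Q[:,0].argmin()],Q[Q[:,0].argmax()])
    m=(W[:,2]>.005)&(W[:,2]<.03); print(n,'foot',m.sum(),W[m].mean(0),W[m].min(0),W[m].max(0))
for n,A,b,in(('top',T,(295,135,335,160)),('side',S,(238,125,270,165))):
    W,C=box(A,*b); m=W[:,2]>.222;print(n,'ball',m.sum(),W[m].mean(0),W[m].min(0),W[m].max(0))
    B,G,Rr=C.T
    m=(Rr>1.8*G)&(Rr>1.8*B)&(Rr>60); print('red',m.sum(),W[m]); 
    m=(Rr>1.8*B)&(G>1.4*B)&(Rr>60); print('yel',m.sum(),W[m][:12])
E
```

```text
top bar 190 (array([ 0.4246, -0.0736,  0.1916]), array([-0.3252,  0.9456]), np.float64(108.97910092754852), np.float64(-0.06287200770550126), np.float64(0.06087394523085217), array([ 0.425 , -0.0745]))
top gtop 782 (array([ 0.4378, -0.0681,  0.131 ]), array([-0.3349,  0.9423]), np.float64(109.56502753238325), np.float64(-0.07237953042338938), np.float64(0.06862124467705938), array([ 0.4384, -0.0699]))
top arm 276 (array([0.5638, 0.383 , 0.2377]), array([-0.9597,  0.2811]), np.float64(163.67379608986434), np.float64(-0.063280442073756), np.float64(0.06594764464628002), array([0.5625, 0.3834])) [0.2297 0.2366 0.2507]
  arm pts lowest/hi x [0.4991 0.3959 0.2455] [0.6242 0.3641 0.234 ]
top foot 1445 [0.6189 0.445  0.0132] [0.4742 0.2948 0.005 ] [0.741  0.5518 0.03  ]
side bar 111 (array([ 0.4193, -0.0708,  0.1916]), array([-0.3239,  0.9461]), np.float64(108.90063228214221), np.float64(-0.06654438724455138), np.float64(0.05968831841418867), array([ 0.4204, -0.0741]))
side gtop 494 (array([ 0.4321, -0.061 ,  0.1309]), array([-0.3704,  0.9289]), np.float64(111.74170602409926), np.float64(-0
[... 1151 characters left out ...]
 [ 0.6826 -0.1536  0.1695]]
side ball 69 [ 0.6504 -0.101   0.2441] [ 0.6373 -0.1187  0.2263] [ 0.6657 -0.0883  0.2548]
red 9 [[ 0.6863 -0.1558  0.1668]
 [ 0.6874 -0.1499  0.1662]
 [ 0.684  -0.151   0.1665]
 [ 0.6888 -0.1521  0.1594]
 [ 0.6839 -0.1506  0.1621]
 [ 0.6894 -0.153   0.1539]
 [ 0.6838 -0.15    0.158 ]
 [ 0.6893 -0.1525  0.1495]
 [ 0.6839 -0.1499  0.1533]]
yel 44 [[ 0.7824 -0.3234 -0.0017]
 [ 0.6888 -0.1521  0.1594]
 [ 0.7809 -0.3112  0.0027]
 [ 0.7793 -0.3171 -0.0012]
 [ 0.6894 -0.153   0.1539]
 [ 0.7845 -0.3087 -0.002 ]
 [ 0.7798 -0.3088 -0.0005]
 [ 0.78   -0.318  -0.0076]
 [ 0.7872 -0.3045 -0.0052]
 [ 0.7827 -0.3049 -0.0039]
 [ 0.7733 -0.2959  0.0061]
 [ 0.736  -0.2335  0.0668]]
```

```bash
cat >> h.py <<'E'
def go(x,y,z,ang):
    """tool-frame shift (mm) and rotvec to a tool-down pose with tool y at world angle ang (deg)"""
    o=ctrl.get_obs(); R0=R.from_euler('xyz',o['eef_rot'])
    s=R0.inv().apply(np.array([x,y,z])-o['ee_pos'])*1000
    Rt=R.from_euler('xyz',[np.pi,0,np.radians(ang)+np.pi/2])
    print('shift',s.round(1),'rot',(R0.inv()*Rt).as_rotvec().round(3),'at',o['ee_pos'].round(4),o['eef_rot'].round(3),'q',o['qpos'].round(2),'t',round(o['time_s'],2))
E
python3 - <<'E'
from h import *
d=np.array([-.3256,.9455]); p=np.array([.4228,-.0743])-.03*d
print(p); go(*p,.26,19)
# grinder yaw from high flat edges: platen top (z~.174) and base
W=np.load('top0.npz')['W']; Q=W[120:205,245:390].reshape(-1,3)
for lo,hi in((.168,.180),(.03,.05),(.02,.03),(.135,.15)):
    m=(Q[:,2]>lo)&(Q[:,2]<hi)&(Q[:,0]>.45)
    if m.sum()>20:
        r=cv2.minAreaRect((Q[m][:,:2]*1000).astype(np.float32)); print(lo,hi,m.sum(),r)
E
```

```text
[ 0.432568 -0.102665]
shift [-444.6 -550.4  -54.5] rot [-1.000e-03  0.000e+00  1.007e+00] at [0.1263 0.5351 0.205 ] [-3.141 -0.     2.91 ] q [ 1.27  0.3   1.52  0.    1.32 -0.07] t 0.1
0.168 0.18 2252 ((673.1659545898438, -128.1743621826172), (362.0219421386719, 221.35874938964844), 85.67922973632812)
0.03 0.05 944 ((649.6055297851562, -151.35064697265625), (394.791259765625, 197.02854919433594), 87.01339721679688)
0.02 0.03 1026 ((651.6138916015625, -155.04869079589844), (400.0537109375, 199.76287841796875), 87.05500793457031)
0.135 0.15 568 ((669.5360717773438, -134.26654052734375), (396.5244140625, 226.65489196777344), 86.27687072753906)
```

Careful with the scale: shifts go in shares of 100 cm and turns go in shares of pi rad. That gives: -550 mm / 1000 = -0.55, -445 mm / 1000 = -0.445, 1.007 rad / 3.1416 = 0.3205.

{"fn": "arm_command", "kwargs": {
  "plan": [
    [[-0.445,-0.55,-0.055,0,0,0.3205,-1],[-0.445,-0.55,-0.055,0,0,0.3205,-1],[-0.445,-0.55,-0.055,0,0,0.3205,-1],[-0.445,-0.55,-0.055,0,0,0.3205,-1],[-0.445,-0.55,-0.055,0,0,0.3205,-1],[-0.445,-0.55,-0.055,0,0,0.3205,-1],[-0.445,-0.55,-0.055,0,0,0.3205,-1],[-0.445,-0.55,-0.055,0,0,0.3205,-1],[-0.445,-0.55,-0.055,0,0,0.3205,-1],[-0.445,-0.55,-0.055,0,0,0.3205,-1],[-0.445,-0.55,-0.055,0,0,0.3205,-1],[-0.445,-0.55,-0.055,0,0,0.3205,-1]]
  ]
}}

```text
time_s: 1.3
ee_pos: [0.386, -0.006, 0.2522]
eef_rot: [3.141, 0.0, 1.902]
force: [0.2, 1.7, 0.3]
grip_width: 0.094
grip_force: 0.0
```

```bash
python3 - <<'E'
from h import *
go(.4326,-.1027,.26,19)
E
```

```text
shift [-106.6   12.6   -7.8] rot [0. 0. 0.] at [ 0.386  -0.006   0.2522] [3.141 0.    1.902] q [-0.11 -0.12  1.86  0.    1.39 -0.44] t 1.3
```

In the tool's units: -100 mm / 1000 = -0.1, -50 mm / 1000 = -0.05.

{"fn": "arm_command", "kwargs": {
  "plan": [
    [[-0.05,0.006,-0.008,0,0,0,-1],[-0.1,0.012,-0.008,0,0,0,-1],[-0.1,0.012,-0.008,0,0,0,-1],[-0.1,0.012,-0.008,0,0,0,-1]]
  ]
}}

```text
time_s: 1.7
ee_pos: [0.4295, -0.0949, 0.2593]
eef_rot: [-3.14, -0.001, 1.901]
force: [-0.5, 0.6, 0.3]
grip_width: 0.094
grip_force: 0.0
```

```bash
python3 - <<'E'
from h import *
go(.4326,-.1027,.166,19)
p,d,W=shot('top'); q,e,V=shot('side')
cv2.imwrite('pics/pre.png',np.hstack([cv2.resize(p[180:280,230:380],None,fx=2.6,fy=2.6),cv2.resize(q[130:230,250:400],None,fx=2.6,fy=2.6)]))
E
```

```text
shift [-8.5  0.6 93.3] rot [-0.001 -0.001 -0.002] at [ 0.4295 -0.0949  0.2593] [-3.140e+00 -1.000e-03  1.901e+00] q [-0.3   0.01  1.73  0.    1.4  -0.63] t 1.7
```

View pics/pre.png

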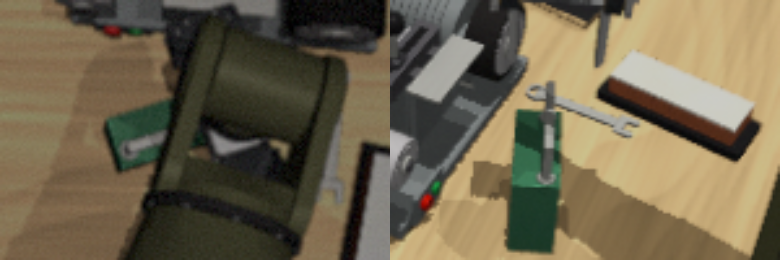

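The gripper straddles the bar: in the side crop a finger shows at (600,40) and the bar below at (548,130). I'll go down, watching the force.

In the tool's units: 93 mm / 1000 = 0.093, 75 mm / 1000 = 0.075.

{"fn": "arm_command", "kwargs": {
  "plan": [
    [[-0.008,0,0.015,0,0,0,-1],[-0.008,0,0.03,0,0,0,-1],[-0.008,0,0.045,0,0,0,-1],[-0.008,0,0.06,0,0,0,-1],[-0.008,0,0.075,0,0,0,-1],[-0.008,0,0.093,0,0,0,-1],[-0.008,0,0.093,0,0,0,-1],[-0.008,0,0.093,0,0,0,-1]]
  ]
}}

```text
time_s: 2.6
ee_pos: [0.4323, -0.1011, 0.1677]
eef_rot: [3.141, 0.0, 1.904]
force: [-0.3, 0.4, 0.9]
grip_width: 0.094
grip_force: 0.0
```

```bash
python3 - <<'E'
from h import *
go(.4326,-.1027,.166,19)
E
```

```text
shift [-1.6 -0.2  1.7] rot [0.    0.    0.002] at [ 0.4323 -0.1011  0.1677] [3.141 0.    1.904] q [-0.31  0.1   1.85  0.    1.19 -0.65] t 2.6
```

Good. I'll close slowly with a firm grip, then lift a little.

{"fn": "arm_command", "kwargs": {
  "plan": [
    [[0,0,0.002,0,0,0,0],[0,0,0.002,0,0,0,0.5],[0,0,0.002,0,0,0,1],[0,0,0.002,0,0,0,1],[0,0,0.002,0,0,0,1],[0,0,0.002,0,0,0,1],[0,0,0.002,0,0,0,1],[0,0,0.002,0,0,0,1],[0,0,0.002,0,0,0,1],[0,0,0.002,0,0,0,1]]
  ],
  "squeeze": 55
}}

```text
time_s: 3.6
ee_pos: [0.4323, -0.102, 0.165]
eef_rot: [3.142, -0.0, 1.903]
force: [0.4, -0.2, 0.9]
grip_width: 0.0174
grip_force: 0.0
```

{"fn": "arm_command", "kwargs": {
  "plan": [
    [[0,0,0,0,0,0,1],[0,0,0,0,0,0,1],[0,0,0,0,0,0,1]]
  ]
}}

```text
time_s: 3.9
ee_pos: [0.4323, -0.1019, 0.165]
eef_rot: [3.142, -0.0, 1.903]
force: [0.7, 0.9, 0.2]
grip_width: 0.0116
grip_force: 55.0
```

In the tool's units: -155 mm / 1000 = -0.155, -145 mm / 1000 = -0.145.

{"fn": "arm_command", "kwargs": {
  "plan": [
    [[0,0,-0.008,0,0,0,1],[0,0,-0.025,0,0,0,1],[0,0,-0.05,0,0,0,1],[0,0,-0.075,0,0,0,1],[0,0,-0.1,0,0,0,1],[0,0,-0.125,0,0,0,1],[0,0,-0.145,0,0,0,1],[0,0,-0.155,0,0,0,1],[0,0,-0.155,0,0,0,1]]
  ]
}}

```text
time_s: 4.8
ee_pos: [0.4324, -0.102, 0.3207]
eef_rot: [3.141, 0.001, 1.903]
force: [-0.1, -0.3, -5.6]
grip_width: 0.0116
grip_force: 55.0
```

```bash
python3 - <<'E'
from h import *
np.set_printoptions(precision=3,suppress=True)
P=np.array([.615,.369]); ex=np.array([.962,-.273]); ey=np.array([.273,.962])
for n,b in(('top',(112,228,148,272)),('side',(240,315,285,365))):
    A=np.load(n+'0.npz'); W=A['W'][b[1]:b[3],b[0]:b[2]].reshape(-1,3); W=W[(W[:,2]>.03)&(W[:,2]<.1)]
    L=np.c_[(W[:,:2]-P)@ex,(W[:,:2]-P)@ey]; print(n,len(W),W.min(0),W.max(0),'stand',L.min(0),L.max(0))
seat=P-.08*ex; print('seat',seat)
g=P-.20*ex-.03*ey; print(g); go(*g,.32,-15.9)
p,d,W=shot('side','lift'); 
E
```

```text
top 369 [0.296 0.413 0.03 ] [0.397 0.49  0.09 ] stand [-0.339 -0.028] [-0.231  0.049]
side 631 [0.293 0.412 0.03 ] [0.396 0.491 0.09 ] stand [-0.341 -0.029] [-0.232  0.048]
seat [0.538 0.391]
[0.414 0.395]
shift [475.4 144.9   0.5] rot [0.001 0.    0.61 ] at [ 0.432 -0.102  0.321] [3.141 0.001 1.903] q [-0.31 -0.01  1.61 -0.    1.54 -0.65] t 4.8
```

View pics/lift.png

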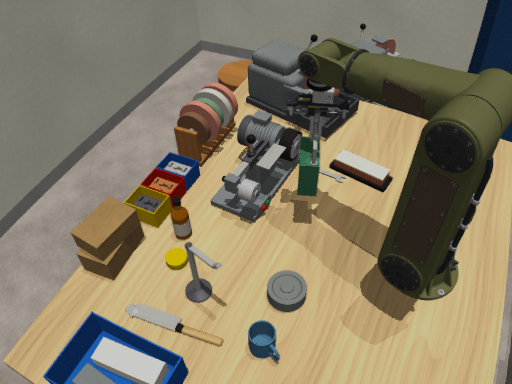

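The guard hangs level in the grip (side pixel 308,165), well clear of everything. I'll carry it to just outside the lip.

In the tool's units: 325 mm / 1000 = 0.325, 165 mm / 1000 = 0.165, 0.61 rad / 3.1416 = 0.1942.

{"fn": "arm_command", "kwargs": {
  "plan": [
    [[0.01,0.003,0,0,0,0.0318,1],[0.03,0.01,0,0,0,0.0637,1],[0.06,0.02,0,0,0,0.0955,1],[0.095,0.031,0,0,0,0.1273,1],[0.13,0.042,0,0,0,0.1592,1],[0.165,0.054,0,0,0,0.1942,1],[0.2,0.065,0,0,0,0.1942,1],[0.235,0.076,0,0,0,0.1942,1],[0.27,0.088,0,0,0,0.1942,1],[0.3,0.098,0,0,0,0.1942,1],[0.32,0.104,0,0,0,0.1942,1],[0.325,0.106,0,0,0,0.1942,1]]
  ]
}}

```text
time_s: 6.05
ee_pos: [0.4258, 0.2414, 0.3182]
eef_rot: [-3.139, 0.002, 1.295]
force: [0.7, -1.1, -5.3]
grip_width: 0.0119
grip_force: 55.0
```

```bash
python3 - <<'E'
from h import *
go(.424,.392,.32,-15.9)
E
```

```text
shift [144.4 -42.8  -1.9] rot [-0.002  0.002  0.002] at [0.4258 0.2414 0.3182] [-3.139e+00  2.000e-03  1.295e+00] q [0.44 0.1  1.5  0.   1.54 0.72] t 6.05
```

In the tool's units: 144 mm / 1000 = 0.144, 140 mm / 1000 = 0.14.

{"fn": "arm_command", "kwargs": {
  "plan": [
    [[0.015,-0.005,-0.002,0,0,0,1],[0.04,-0.012,-0.002,0,0,0,1],[0.07,-0.021,-0.002,0,0,0,1],[0.1,-0.03,-0.002,0,0,0,1],[0.128,-0.038,-0.002,0,0,0,1],[0.14,-0.042,-0.002,0,0,0,1],[0.144,-0.043,-0.002,0,0,0,1],[0.144,-0.043,-0.002,0,0,0,1],[0.144,-0.043,-0.002,0,0,0,1],[0.144,-0.043,-0.002,0,0,0,1]]
  ]
}}

```text
time_s: 7.05
ee_pos: [0.425, 0.3892, 0.3223]
eef_rot: [3.141, -0.0, 1.292]
force: [0.4, -0.5, -4.3]
grip_width: 0.0113
grip_force: 55.0
```

```bash
python3 - <<'E'
from h import *
np.set_printoptions(precision=4,suppress=True)
go(.424,.392,.25,-15.9)
P=np.array([.615,.369]); ex=np.array([.962,-.273]); ey=np.array([.273,.962])
for n in('side','top'):
    p,d,W=shot(n); Q=W.reshape(-1,3); C=p.reshape(-1,3).astype(int)
    L=np.c_[(Q[:,:2]-P)@ex,(Q[:,:2]-P)@ey,Q[:,2]]
    g=(C[:,1]>1.5*C[:,2])&(C[:,1]>1.2*C[:,0])&(C[:,1]>40)&(L[:,0]>-.25)&(L[:,0]<0)&(abs(L[:,1])<.15)&(L[:,2]>.08)
    print(n,g.sum(),np.percentile(L[g],[1,50,99],axis=0)); t=g&(L[:,2]>np.percentile(L[g][:,2],99)-.006)
    if n=='side': cv2.imwrite('pics/appr.png',cv2.resize(p[170:340,120:320],None,fx=3,fy=3))
E
```

```text
shift [ 2.4 -1.7 72.3] rot [ 0.    -0.    -0.002] at [0.425  0.3892 0.3223] [ 3.141 -0.     1.292] q [ 0.68  0.3   1.25 -0.    1.59  0.96] t 7.05
side 1833 [[-0.21   -0.0692  0.1658]
 [-0.2046  0.02    0.2668]
 [-0.1501  0.0643  0.2917]]
top 16 [[-0.1736 -0.0712  0.2843]
 [-0.152  -0.053   0.2884]
 [-0.1486  0.0065  0.4173]]
```

View pics/appr.png

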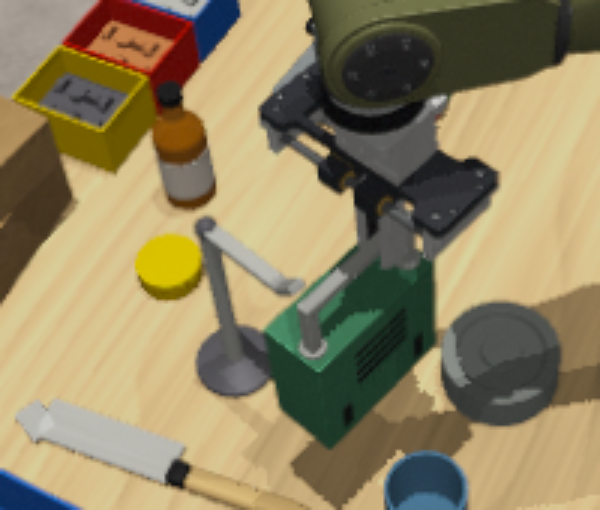

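The guard is square to the hook arm with the bar centred on it; the lip sits at crop (292,286), just outside the guard's back. I'll lower to entry height and slide in.

In the tool's units: 72 mm / 1000 = 0.072, 67 mm / 1000 = 0.067.

{"fn": "arm_command", "kwargs": {
  "plan": [
    [[0.002,-0.001,0.015,0,0,0,1],[0.002,-0.001,0.035,0,0,0,1],[0.002,-0.001,0.055,0,0,0,1],[0.002,-0.001,0.067,0,0,0,1],[0.002,-0.001,0.072,0,0,0,1],[0.002,-0.001,0.072,0,0,0,1],[0.002,-0.001,0.072,0,0,0,1],[0.002,-0.001,0.072,0,0,0,1]]
  ]
}}

```text
time_s: 7.95
ee_pos: [0.4245, 0.3925, 0.2509]
eef_rot: [3.141, -0.001, 1.293]
force: [0.3, -1.0, -4.8]
grip_width: 0.0115
grip_force: 55.0
```

```bash
python3 - <<'E'
from h import *
np.set_printoptions(precision=4,suppress=True)
P=np.array([.615,.369]); ex=np.array([.962,-.273]); ey=np.array([.273,.962])
g=P-.08*ex-.03*ey; go(*g,.25,-15.9)
p,d,W=shot('side'); Q=W.reshape(-1,3); C=p.reshape(-1,3).astype(int)
L=np.c_[(Q[:,:2]-P)@ex,(Q[:,:2]-P)@ey,Q[:,2]]
g=(C[:,1]>1.5*C[:,2])&(C[:,1]>1.2*C[:,0])&(C[:,1]>40)&(L[:,0]>-.25)&(L[:,0]<0)&(abs(L[:,1])<.15)&(L[:,2]>.05)
print(np.percentile(L[g],[1,50,99],axis=0))
r=(~g)&(L[:,0]>-.215)&(L[:,0]<-.18)&(L[:,1]>0)&(L[:,1]<.06)&(L[:,2]>.24)&(L[:,2]<.3); print('bar',r.sum(),L[r].mean(0),L[r].max(0))
E
```

```text
shift [ -0.4 109.6   1. ] rot [ 0.001 -0.001 -0.001] at [0.4245 0.3925 0.2509] [ 3.141 -0.001  1.293] q [ 0.68  0.33  1.37 -0.    1.43  0.96] t 7.95
[[-0.2111 -0.0666  0.0942]
 [-0.206   0.0218  0.1955]
 [-0.1511  0.0673  0.2207]]
bar 178 [-0.1929  0.0359  0.2725] [-0.1844  0.06    0.2824]
```

{"fn": "arm_command", "kwargs": {
  "plan": [
    [[0,0.01,0.003,0,0,0,1],[0,0.022,0.003,0,0,0,1],[0,0.034,0.003,0,0,0,1],[0,0.046,0.003,0,0,0,1],[0,0.058,0.003,0,0,0,1],[0,0.07,0.003,0,0,0,1],[0,0.082,0.003,0,0,0,1],[0,0.094,0.003,0,0,0,1],[0,0.104,0.003,0,0,0,1],[0,0.109,0.003,0,0,0,1],[0,0.109,0.003,0,0,0,1],[0,0.109,0.003,0,0,0,1]]
  ]
}}

```text
time_s: 9.2
ee_pos: [0.5289, 0.3625, 0.2469]
eef_rot: [-3.141, 0.0, 1.293]
force: [-0.9, -1.1, -5.5]
grip_width: 0.0116
grip_force: 55.0
```

```bash
python3 - <<'E'
from h import *
o=ctrl.get_obs(); print(o['force'],o['ee_pos'])
p,d,W=shot('side'); cv2.imwrite('pics/in.png',cv2.resize(p[170:340,120:320],None,fx=3,fy=3))
E
```

```text
[-0.92876454 -1.09375886 -5.50370391] [0.52890607 0.36254676 0.24692074]
```

View pics/in.png

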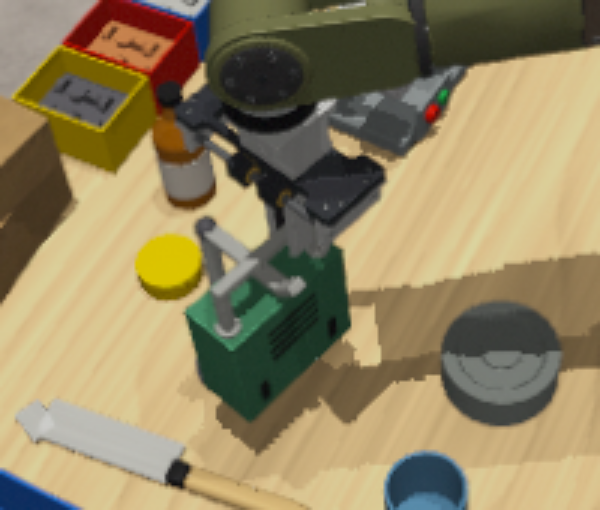

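The arm passes through the handle window, with the lip at crop (293,285) in front of the bar. Now I'll lower onto the arm.

In the tool's units: 24 mm / 1000 = 0.024, 21 mm / 1000 = 0.021.

{"fn": "arm_command", "kwargs": {
  "plan": [
    [[0,0,0.006,0,0,0,1],[0,0,0.012,0,0,0,1],[0,0,0.017,0,0,0,1],[0,0,0.021,0,0,0,1],[0,0,0.024,0,0,0,1],[0,0,0.024,0,0,0,1],[0,0,0.024,0,0,0,1]]
  ]
}}

```text
time_s: 9.95
ee_pos: [0.5292, 0.3624, 0.2231]
eef_rot: [3.141, -0.0, 1.293]
force: [0.5, -0.2, -5.2]
grip_width: 0.0114
grip_force: 55.0
```

In the tool's units: 3 mm / 1000 = 0.003, 2 mm / 1000 = 0.002.

{"fn": "arm_command", "kwargs": {
  "plan": [
    [[0,0,0.001,0,0,0,1],[0,0,0.002,0,0,0,1],[0,0,0.003,0,0,0,1],[0,0,0.003,0,0,0,1],[0,0,0.003,0,0,0,1]]
  ]
}}

```text
time_s: 10.45
ee_pos: [0.5293, 0.3624, 0.2207]
eef_rot: [3.141, -0.001, 1.293]
force: [-2.2, -2.9, 4.6]
grip_width: 0.0116
grip_force: 55.0
```

Contact: the hook now carries the weight. I'll release and retract straight up.

In the tool's units: -1 mm / 1000 = -0.001.

{"fn": "arm_command", "kwargs": {
  "plan": [
    [[0,0,-0.001,0,0,0,0.8],[0,0,-0.001,0,0,0,0.6],[0,0,-0.001,0,0,0,0.4],[0,0,-0.001,0,0,0,0.2],[0,0,-0.001,0,0,0,0.2],[0,0,-0.001,0,0,0,0.2],[0,0,-0.001,0,0,0,0.2],[0,0,-0.001,0,0,0,0.2],[0,0,-0.001,0,0,0,0.2]]
  ],
  "squeeze": 20
}}

```text
time_s: 11.35
ee_pos: [0.5291, 0.3624, 0.2209]
eef_rot: [-3.142, 0.0, 1.293]
force: [-0.2, -0.1, 0.8]
grip_width: 0.0374
grip_force: 0.0
```

```bash
python3 - <<'E'
from h import *
p,d,W=shot('side'); cv2.imwrite('pics/rel.png',cv2.resize(p[170:340,120:320],None,fx=3,fy=3))
E
```

```text
(no output)
```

View pics/rel.png

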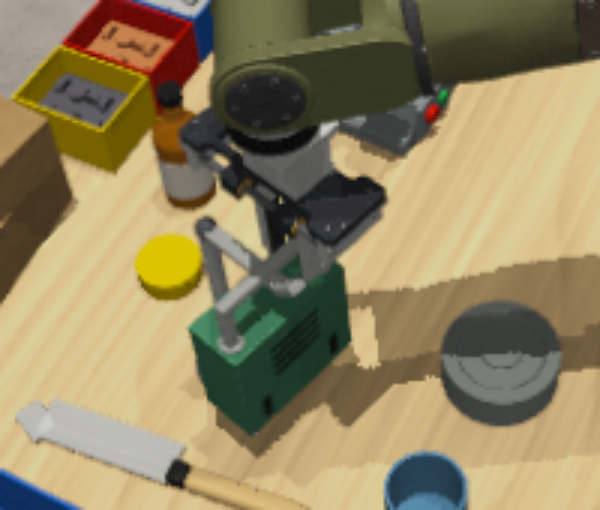

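The guard hangs freely on the hook arm with the bar behind the lip (crop 290,285), fingers open around it. Retract.

In the tool's units: -110 mm / 1000 = -0.11, -100 mm / 1000 = -0.1.

{"fn": "arm_command", "kwargs": {
  "plan": [
    [[0,0,-0.005,0,0,0,0.2],[0,0,-0.02,0,0,0,0.2],[0,0,-0.045,0,0,0,0.2],[0,0,-0.075,0,0,0,0.2],[0,0,-0.1,0,0,0,0.2],[0,0,-0.11,0,0,0,0.2],[0,0,-0.11,0,0,0,0.2]]
  ]
}}

```text
time_s: 12.1
ee_pos: [0.5293, 0.3625, 0.332]
eef_rot: [3.14, -0.002, 1.293]
force: [0.8, -0.3, 0.1]
grip_width: 0.0378
grip_force: 0.0
```

```bash
python3 - <<'E'
from h import *
np.set_printoptions(precision=4,suppress=True)
go(.652,-.103,.33,-93)
P=np.array([.615,.369]); ex=np.array([.962,-.273]); ey=np.array([.273,.962])
p,d,W=shot('side'); Q=W.reshape(-1,3); C=p.reshape(-1,3).astype(int)
L=np.c_[(Q[:,:2]-P)@ex,(Q[:,:2]-P)@ey,Q[:,2]]
g=(C[:,1]>1.5*C[:,2])&(C[:,1]>1.2*C[:,0])&(C[:,1]>40)&(L[:,0]>-.25)&(L[:,0]<0)&(abs(L[:,1])<.15)&(L[:,2]>.03)
print(np.percentile(L[g],[1,50,99],axis=0))
E
```

```text
shift [-414.   245.7    1.7] rot [ 0.    -0.002  1.345] at [0.5293 0.3625 0.332 ] [ 3.14  -0.002  1.293] q [0.54 0.47 1.01 0.   1.67 0.82] t 12.1
[[-0.1035 -0.0679  0.064 ]
 [-0.0993  0.0213  0.1584]
 [-0.0444  0.0675  0.1905]]
```

In the tool's units: -414 mm / 1000 = -0.414, -405 mm / 1000 = -0.405, 1.345 rad / 3.1416 = 0.4281.

{"fn": "arm_command", "kwargs": {
  "plan": [
    [[-0.02,0.012,0,0,0,0.0255,-0.4],[-0.055,0.033,0,0,0,0.0637,-0.4],[-0.095,0.056,0,0,0,0.1082,-0.4],[-0.135,0.08,0,0,0,0.1528,-0.4],[-0.175,0.104,0,0,0,0.1974,-0.4],[-0.215,0.128,0,0,0,0.2419,-0.4],[-0.255,0.151,0,0,0,0.2865,-0.4],[-0.295,0.175,0,0,0,0.331,-0.4],[-0.335,0.199,0,0,0,0.3756,-0.4],[-0.375,0.223,0,0,0,0.4138,-0.4],[-0.405,0.24,0,0,0,0.4281,-0.4],[-0.414,0.246,0,0,0,0.4281,-0.4]]
  ]
}}

```text
time_s: 13.35
ee_pos: [0.652, -0.1065, 0.3283]
eef_rot: [-3.141, 0.003, -0.057]
force: [0.0, 0.0, -0.2]
grip_width: 0.0659
grip_force: 0.0
```

{"fn": "arm_command", "kwargs": {
  "plan": [
    [[0,0,0,0,0,0,-0.4],[0,0,0,0,0,0,-0.4],[0,0,0,0,0,0,-0.4]]
  ]
}}

```text
time_s: 13.65
ee_pos: [0.652, -0.1016, 0.331]
eef_rot: [-3.141, 0.0, -0.05]
force: [0.6, 0.5, -0.6]
grip_width: 0.0656
grip_force: 0.0
```

```bash
python3 - <<'E'
from h import *
np.set_printoptions(precision=4,suppress=True)
go(.652,-.103,.217,-93)
A=np.load('side0.npz'); B=np.load('top0.npz')
# ball sphere-centre fit with radius 16 mm, z fixed at .236
from scipy.optimize import least_squares
for n,A,b in(('top',B,(300,138,325,160)),('side',A,(238,125,265,150))):
    W=A['W'][b[1]:b[3],b[0]:b[2]].reshape(-1,3); C=A['p'][b[1]:b[3],b[0]:b[2]].reshape(-1,3)
    Q=W[(W[:,2]>.225)&(W[:,2]<.256)]; r=least_squares(lambda c:np.linalg.norm(Q-c,axis=1)-.016,[.652,-.103,.236],loss='soft_l1',f_scale=.002); print(n,len(Q),r.x)
# yellow pointer in side view
W=A['W'][140:165,236:262].reshape(-1,3); C=A['p'][140:165,236:262].reshape(-1,3).astype(int)
m=(C[:,2]>1.8*C[:,0])&(C[:,1]>1.3*C[:,0])&(W[:,2]>.12); print(np.c_[W[m],C[m]])
E
```

```text
shift [  0.1   1.4 114. ] rot [-0.     0.     0.002] at [ 0.652  -0.1016  0.331 ] [-3.141  0.    -0.05 ] q [-0.21  0.52  0.94  0.    1.69  1.41] t 13.65
top 92 [ 0.6561 -0.1059  0.2364]
side 69 [ 0.6542 -0.1076  0.2377]
[[  0.6888  -0.1521   0.1594  27.      42.      88.    ]
 [  0.6894  -0.153    0.1539  24.      38.      86.    ]
 [  0.6777  -0.1067   0.1794   0.     106.     128.    ]
 [  0.6723  -0.104    0.1833   0.     129.     155.    ]
 [  0.6728  -0.1125   0.1765   0.      72.      90.    ]
 [  0.6657  -0.1064   0.1837  16.      32.      49.    ]
 [  0.6726  -0.1042   0.1785  13.      76.      94.    ]
 [  0.6697  -0.1063   0.1778  10.      58.      69.    ]]
```

In the tool's units: 114 mm / 1000 = 0.114, 112 mm / 1000 = 0.112.

{"fn": "arm_command", "kwargs": {
  "plan": [
    [[0.003,0.005,0.02,0,0,0,-0.4],[0.003,0.005,0.045,0,0,0,-0.4],[0.003,0.005,0.07,0,0,0,-0.4],[0.003,0.005,0.09,0,0,0,-0.4],[0.003,0.005,0.103,0,0,0,-0.4],[0.003,0.005,0.112,0,0,0,-0.4],[0.003,0.005,0.114,0,0,0,-0.4],[0.003,0.005,0.114,0,0,0,-0.4],[0.003,0.005,0.114,0,0,0,-0.4]]
  ]
}}

```text
time_s: 14.55
ee_pos: [0.6551, -0.1084, 0.218]
eef_rot: [3.141, -0.001, -0.052]
force: [0.4, -0.2, -0.2]
grip_width: 0.0658
grip_force: 0.0
```

{"fn": "arm_command", "kwargs": {
  "plan": [
    [[0,0,0,0,0,0,0],[0,0,0,0,0,0,0.4],[0,0,0,0,0,0,1],[0,0,0,0,0,0,1],[0,0,0,0,0,0,1],[0,0,0,0,0,0,1],[0,0,0,0,0,0,1],[0,0,0,0,0,0,1]]
  ],
  "squeeze": 45
}}

```text
time_s: 15.35
ee_pos: [0.6549, -0.1071, 0.217]
eef_rot: [-3.14, 0.0, -0.051]
force: [-0.3, 6.9, 0.6]
grip_width: 0.0304
grip_force: 45.0
```

```bash
python3 - <<'E'
from h import *
o=ctrl.get_obs(); print(o['ee_pos'],o['force'],o['grip_width'])
E
```

```text
[ 0.65488922 -0.10705122  0.21701729] [-0.27312587  6.92394024  0.58281033] 0.030356128245263445
```

The ball is held at 45 N. I'll pull slowly about 43 mm along the tool's y (the grinder's -y), then check with the cameras.

In the tool's units: 43 mm / 1000 = 0.043, 42 mm / 1000 = 0.042.

{"fn": "arm_command", "kwargs": {
  "plan": [
    [[0,0.004,0,0,0,0,1],[0,0.009,0,0,0,0,1],[0,0.014,0,0,0,0,1],[0,0.019,0,0,0,0,1],[0,0.024,0,0,0,0,1],[0,0.029,0,0,0,0,1],[0,0.034,0,0,0,0,1],[0,0.039,0,0,0,0,1],[0,0.042,0,0,0,0,1],[0,0.043,0,0,0,0,1],[0,0.043,0,0,0,0,1],[0,0.043,0,0,0,0,1]]
  ]
}}

```text
time_s: 16.55
ee_pos: [0.6518, -0.1491, 0.217]
eef_rot: [-3.138, 0.003, -0.051]
force: [-9.1, 13.6, 4.1]
grip_width: 0.0303
grip_force: 45.0
```

```bash
python3 - <<'E'
from h import *
np.set_printoptions(precision=4,suppress=True)
o=ctrl.get_obs(); print(o['ee_pos'],o['force'],o['grip_width'],o['grip_force'])
yg=np.array([.052,.9986]); xg=np.array([.9986,-.052])
ims=[]
for n in('side','top'):
    p,d,W=shot(n); Q=W.reshape(-1,3); C=p.reshape(-1,3).astype(int)
    gx,gy=Q[:,:2]@xg,Q[:,:2]@yg; z=Q[:,2]; roi=(abs(Q[:,0]-.685)<.025)&(abs(Q[:,1]+.15)<.04)&(z>.13)&(z<.2)
    B,G,Rr=C.T
    red=roi&(Rr>1.8*G)&(Rr>1.8*B)&(Rr>40); yel=roi&(Rr>1.8*B)&(G>1.4*B)&(G>.6*Rr)&(Rr>40)
    for k,m in(('red',red),('yel',yel)): print(n,k,m.sum()); print(np.c_[gx,gy,z][m][:25])
    x,y,w,h=((235,115,50,60) if n=='side' else (300,125,50,60)); ims.append(cv2.convertScaleAbs(cv2.resize(p[y:y+h,x:x+w],None,fx=8,fy=8,interpolation=cv2.INTER_CUBIC),alpha=1.5))
cv2.imwrite('pics/pull.png',np.hstack(ims))
E
```

```text
[ 0.6518 -0.1491  0.217 ] [-9.1354 13.6132  4.1084] 0.030339984901522597 45.0010746717453
side red 28
[[ 0.692  -0.1185  0.1867]
 [ 0.6891 -0.1206  0.1862]
 [ 0.6858 -0.122   0.1864]
 [ 0.6924 -0.1189  0.1817]
 [ 0.6898 -0.1216  0.1806]
 [ 0.6877 -0.125   0.179 ]
 [ 0.6926 -0.119   0.1769]
 [ 0.6901 -0.1218  0.1758]
 [ 0.687  -0.1235  0.1757]
 [ 0.692  -0.1177  0.1735]
 [ 0.6878 -0.1176  0.1751]
 [ 0.6915 -0.1166  0.1698]
 [ 0.6887 -0.1189  0.1692]
 [ 0.6852 -0.1199  0.1698]
 [ 0.6936 -0.1128  0.1673]
 [ 0.6908 -0.1151  0.1666]
 [ 0.6871 -0.1158  0.1674]
 [ 0.6851 -0.1195  0.1655]
 [ 0.6854 -0.1274  0.1596]
 [ 0.6956 -0.1159  0.1596]
 [ 0.6892 -0.112   0.1648]
 [ 0.6853 -0.1125  0.1659]
 [ 0.6831 -0.1159  0.1642]
 [ 0.6964 -0.117   0.1538]
 [ 0.6907 -0.1143  0.1579]]
side yel 6
[[ 0.6784 -0.1083  0.1853]
 [ 0.6797 -0.1177  0.178 ]
 [ 0.6764 -0.1192  0.1782]
 [ 0.6738 -0.1219  0.1771]
 [ 0.6789 -0.1162  0.1748]
 [ 0.6715 -0.1103  0.1819]]
top red 0
[]
top yel 0
[]
```

View pics/pull.png

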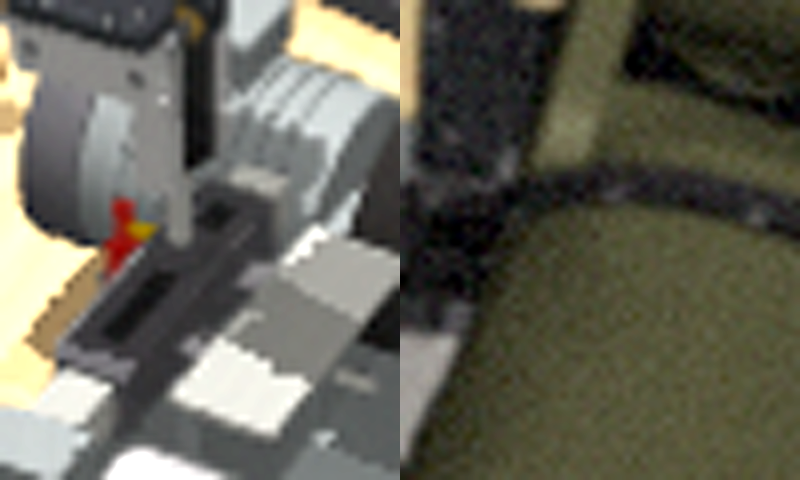

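In the side crop the yellow tip is at (143,230) and the red fin at (122,215). From depth, the pointer is still about 2–5 mm short. I'll move on 3 mm, relieve the sideways push by 2 mm, and measure again with averaged frames.

In the tool's units: 3 mm / 1000 = 0.003, -2 mm / 1000 = -0.002.

{"fn": "arm_command", "kwargs": {
  "plan": [
    [[-0.001,0.001,0,0,0,0,1],[-0.002,0.002,0,0,0,0,1],[-0.002,0.003,0,0,0,0,1],[-0.002,0.003,0,0,0,0,1],[-0.002,0.003,0,0,0,0,1],[-0.002,0.003,0,0,0,0,1]]
  ]
}}

```text
time_s: 17.25
ee_pos: [0.6515, -0.1518, 0.217]
eef_rot: [-3.138, -0.002, -0.05]
force: [8.7, 13.2, -1.5]
grip_width: 0.0304
grip_force: 45.0
```

```bash
python3 - <<'E'
from h import *
np.set_printoptions(precision=4,suppress=True)
o=ctrl.get_obs(); print(o['ee_pos'],o['force'],o['grip_width'],o['grip_force'])
F=[cams.camera('side') for _ in range(12)]
p=np.mean([f[0] for f in F],0); D=np.array([f[1] for f in F]); d=np.median(D,0).astype(np.float32); W=world('side',d)
np.savez('avg.npz',p=p,W=W)
B,G,Rr=p[...,0],p[...,1],p[...,2]
roi=(abs(W[...,0]-.685)<.025)&(abs(W[...,1]+.155)<.04)&(W[...,2]>.13)&(W[...,2]<.2)
red=roi&(Rr>1.8*G)&(Rr>1.8*B)&(Rr>40); yel=roi&(Rr>1.6*B)&(G>1.3*B)&(G>.55*Rr)&(Rr>40)
for a in(-3,-4):
    t=np.radians(a); xg=np.array([np.cos(t),np.sin(t)]); yg=np.array([-np.sin(t),np.cos(t)])
    print('yaw',a,'tcp gx,gy',o['ee_pos'][:2]@xg,o['ee_pos'][:2]@yg)
    for k,m in(('red',red&(W[...,2]>.172)),('yel',yel)):
        r,c=np.nonzero(m); Q=W[m]; T=np.c_[c,r,Q[:,:2]@xg,Q[:,:2]@yg,Q[:,2],p[m]]
        print(k,T[:,2:5].mean(0)); 
        if a==-3: print(T)
E
```

```text
[ 0.6515 -0.1518  0.217 ] [ 8.6837 13.2349 -1.508 ] 0.03039058818360569 44.99945282936096
yaw -3 tcp gx,gy 0.6585716560215056 -0.11745649181898775
red [ 0.6894 -0.1204  0.1806]
[[249.     140.       0.6926  -0.1192   0.1858  28.5     32.1667  96.5833]
 [250.     140.       0.6889  -0.12     0.1866  20.8333  22.6667 101.25  ]
 [251.     140.       0.6852  -0.1207   0.1874  42.75    44.9167  99.3333]
 [249.     141.       0.6934  -0.1202   0.1802  23.0833  26.25    91.9167]
 [250.     141.       0.6892  -0.1202   0.1818  11.25    14.5833  95.6667]
 [251.     141.       0.6856  -0.121    0.1825  34.4167  36.5     86.75  ]
 [249.     142.       0.6934  -0.1201   0.1757  33.9167  35.5833  81.9167]
 [250.     142.       0.6904  -0.122    0.1754   7.25    14.5     95.9167]
 [251.     142.       0.6864  -0.1222   0.1768   7.3333  42.4167  97.0833]
 [250.     143.       0.6888  -0.1189   0.1736   6.8333  19.6667  96.5833]]
yel [ 0.678  -0.1185  0.1786]
[[252.     142.       0.6813  -0.1205   0.1798  22.0833  83.1667  98.9167]
 [253.     142.       0.6772  -0.1205   0.1813  29.75    82.6667  97.1667]
 [251.     143.       0.6859  -0.1212   0.1731   1.4167  56.5833 100.25  ]
 [252.     143.       0.679   -0.1163   0.1792   0.      87.75   107.8333]
 [253.     143.       0.6755  -0.1172   0.1798   0.      85.9167 105.75  ]
 [254.     143.       0.6715  -0.1174   0.1811  16.9167  70.5833  85.9167]
 [253.     144.       0.6753  -0.1167   0.1757  29.6667  66.3333  76.75  ]]
yaw -4 tcp gx,gy 0.6605212508023525 -0.10594494241740823
red [ 0.6914 -0.1084  0.1806]
yel [ 0.6799 -0.1067  0.1786]
```

Averaged: fin at -120.4 mm, pointer at -118.5 mm, and TCP at -117.5 mm along the grinder's y. I'll move 2 mm more and bring back 1 mm sideways.

In the tool's units: 2 mm / 1000 = 0.002, 1 mm / 1000 = 0.001.

{"fn": "arm_command", "kwargs": {
  "plan": [
    [[0.001,0.001,0,0,0,0,1],[0.001,0.002,0,0,0,0,1],[0.001,0.002,0,0,0,0,1],[0.001,0.002,0,0,0,0,1],[0.001,0.002,0,0,0,0,1],[0.001,0.002,0,0,0,0,1],[0.001,0.002,0,0,0,0,1],[0.001,0.002,0,0,0,0,1],[0.001,0.002,0,0,0,0,1]]
  ]
}}

```text
time_s: 18.75
ee_pos: [0.6514, -0.1538, 0.217]
eef_rot: [-3.138, 0.001, -0.05]
force: [-0.3, 13.4, 1.0]
grip_width: 0.0305
grip_force: 45.0
```

```bash
python3 - <<'E'
from h import *
np.set_printoptions(precision=4,suppress=True)
o=ctrl.get_obs(); print(o['ee_pos'],o['force'],o['grip_width'],o['grip_force'],abs(o['joint_vel']).max())
F=[cams.camera('side') for _ in range(12)]
p=np.mean([f[0] for f in F],0); d=np.median([f[1] for f in F],0).astype(np.float32); W=world('side',d)
B,G,Rr=p[...,0],p[...,1],p[...,2]
roi=(abs(W[...,0]-.685)<.025)&(abs(W[...,1]+.155)<.04)&(W[...,2]>.13)&(W[...,2]<.2)
red=roi&(Rr>1.8*G)&(Rr>1.8*B)&(Rr>40); yel=roi&(Rr>1.6*B)&(G>1.3*B)&(G>.55*Rr)&(Rr>40)
t=np.radians(-3); yg=np.array([-np.sin(t),np.cos(t)])
print('tcp',o['ee_pos'][:2]@yg)
for k,m in(('red',red&(W[...,2]>.172)),('yel',yel)): print(k,m.sum(),W[m][:,:2]@yg,(W[m][:,:2]@yg).mean())
P=np.array([.615,.369]); ex=np.array([.962,-.273]); ey=np.array([.273,.962])
Q=W.reshape(-1,3); C=p.reshape(-1,3); L=np.c_[(Q[:,:2]-P)@ex,(Q[:,:2]-P)@ey,Q[:,2]]
g=(C[:,1]>1.5*C[:,2])&(C[:,1]>1.2*C[:,0])&(C[:,1]>40)&(L[:,0]>-.25)&(L[:,0]<0)&(abs(L[:,1])<.15)&(L[:,2]>.03)
print('guard',np.percentile(L[g],[1,50,99],axis=0))
E
```

```text
[ 0.6514 -0.1538  0.217 ] [-0.2616 13.4151  1.0408] 0.030485101580321822 45.000359416007996 0.002266361290935755
tcp -0.11950742911636558
red 12 [-0.1184 -0.1202 -0.122  -0.1195 -0.1202 -0.1221 -0.121  -0.1188 -0.1215
 -0.1189 -0.1204 -0.1219] -0.12040950046748516
yel 6 [-0.1202 -0.1227 -0.1236 -0.1201 -0.1194 -0.1188] -0.12081634410016774
guard [[-0.1025 -0.0685  0.0637]
 [-0.0999  0.0198  0.1557]
 [-0.0439  0.0666  0.1888]]
```

The pointer (-120.8 mm by vision, -119.5 mm by TCP) is level with the fin (-120.4 mm). The sideways force is about zero, the spring is at 13.4 N, the grip is 45 N, and the guard hangs quietly. Handing in.

```bash
python3 -c "
from station import ctrl
print(ctrl.hand_in())"
```

```text
the job is handed in; nothing more can be done
None
```

I hung the guard on the hook and let go of it, then handed the job in while still holding the tension slide at the red mark; the pointer measured within about 1 mm of it, but no verdict came back.

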